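# Load a filter disc into the leak-test stand and hold the clamp bar down on its stops

## Robot

A 7-joint arm with a two-finger parallel gripper is mounted at the origin on a cart in front of the work surface, level with it; the furniture and walls round the work are solid. World frame = base frame: x ahead of the robot, y to its left, z up, the work surface at z = 0. Lengths are in m, angles in rad, forces in N, time in s.
With the tool pointing down it reaches from about 0.425 to 0.875 m from the base axis. Payload 4.7 kg.
Tool frame: the origin (TCP) lies at the centre of the arm's flange, where the gripper is bolted on; the fingertips stand 173 mm ahead of it and the grasp point (between the pads) lies 155 mm ahead of it; z points along the fingers, y is the line along which they close (so a half turn about z gives the same grasp; the last joint's range is limited). The gripper opens to 85 mm and grips with 20 to 120 N. Pads are 22 mm wide; open, the fingers measure 114 mm over their backs; the gripper's body (76 mm by 85 mm) begins 54 mm behind the grasp point. The pads swing forward as they close: fully open they stand 13 mm farther back than shut.
Start: joints at [1.344, 0.321, -0.07, 1.45, 0.023, 1.371, -0.057], TCP at [0.155, -0.631, 0.405] pointing down, gripper open.
Joint ranges: [-2.86, 2.86], [-0.3, 2.09], [-1.38, 1.24], [0.06, 2.45], [-1.56, 4.7], [0.09, 2.05], [-2.69, 2.69]. Speed limits (rad/s): [2.57, 2.57, 3.14, 3.14, 3.14, 3.14, 3.14].

## Interface

Orientations are given as a unit quaternion [w, x, y, z].
In Python, from workcell import bot gives the robot as it stands.
- The arm moves only by the shell command python3 -m pendant 'ROWS' [FORCE]. ROWS is JSON, a list of rows, each a list of 3 entries, a list of its own where there are three numbers: the shift along the tool's x, y, z in mm, then the turn, a rotation vector about the tool's x, y, z in rad, then the opening, from 0 (shut) to 1 (fully open). In form: [[[tx, ty, tz], [wx, wy, wz], hand], ...]. A call has 1 to 20 rows; each row is the pose to reach, as a shift and turn from the pose commanded when the call began, along the tool's axes at that moment; what a row does not reach only later rows make up. A row lasts 1/10 s, in which the tool goes at most 50 mm and 8.59 degrees, less where a joint would pass 70% of its speed; a pose out of reach is approached as far as the arm can. A call with a gripper value outside its range is refused whole. The fingers move at their own pace and stop on an object; FORCE is the grip in N (left out, the last holds). Time passes only in rows, so rows that repeat a pose let the fingers close. It gives the time, the measured TCP pose, the force, the opening and the grip force at its end, in the units of the state.
- bot.get_state(): the state, without advancing time (a new reading comes with each control period).
- bot.camera(name): name is "scene" or "top" or "wrist"; returns the picture (480x640x3 uint8, red, green, blue); there is no depth.
- bot.camera_params(name): a dict with "fx", "fy", "cx", "cy" (pixels), "view" (4x4, takes a point from world to camera coordinates); the wrist camera has in their place "T_tool_cam" (4x4, takes a point from camera to tool coordinates, whose origin is the TCP and whose axes are the flange's). Camera axes: x right, y down, z forward; pixel columns grow to the right and rows downward; lengths in m; the calibration is good to about 2 mm. A picture is of the moment at which its call begins: read the wrist's pose just before it. camera_params takes no time and is no camera call.
- bot.hand_in(): hands the job in; it is judged then, once.
Trained networks look in the newest picture that a camera, given by its name, has taken for a name from the list of things; names that differ only in an ending like _2 or _b are one class to them, and where a whole thing is asked for, a point or a joint stands for the part that bears it (a point fixed in the world has none). Each returns a list of dicts, best first, with "confidence" (0 to 1); they miss things now and then, are a little off and sometimes report something else, mostly with a low value. They report only what shows in the picture. A call takes as long as a camera call. They do not tell look-alikes from the thing itself.
- bot.boxes_of(target, camera): "rect" ([centre column, centre row, width, height] in pixels, round what is visible of it).
The state is a dict: "clock": time; "joint_pos": joint angles; "joint_velocities": joint speeds; "effort": joint torques, N m; "position": TCP position; "tool_rot": TCP orientation; "contact_force": force on the tool from outside, world axes, zero at the start; "torque": the same for the moment, N m; "gripper_width": finger opening in m; "gripper_force": force on a finger pad.
Only numpy, scipy, OpenCV 4.12 (cv2) and the standard library are available. Lean on these libraries where they do the work, as an engineer would, in place of code of your own. Each camera call takes 0.05 s, during which the arm holds its last target. There are 200 camera calls.

## Task

Load the filter leak-test stand and hold it closed for the reading: lay the perforated steel support disc centred on the sprung seat, lay the white filter disc centred on top of it without dropping it (it is brittle), then fit the two holes of the clamp bar over the stand's guide pins and press the bar level against the spring, without slamming it, until it sits firmly, but not forced, on both pillar stops. Finish while still holding the bar pressed down on its stops, and leave the other things on the table as they are.

Things in the scene. Friction and masses are not known exactly. Their poses are not given: they have to be found in the camera images.
- stand: the grey leak-test stand, fixed to the table, base 142 x 164 x 16 mm. Origin on the table under the axis of the sprung seat; z up; y along the line of its two steel pillars; -x points to the small round gauge in front of the seat (no higher than 55 mm)
- stop_a (a point): centre of the flat top of the stand's pillar at y = +55 mm: a hard stop, 78 mm above the table. The pillar is 20 mm thick; from the stop a 10 mm guide pin rises to 108 mm, its last 11 mm a cone down to 3 mm. A few newtons on the stops are enough, over 45 N is too much
- stop_b (a point): the same on the other pillar, at y = -55 mm of the stand
- seat_top (a point): centre of the flat top of the sprung seat, a steel disc 54 mm across without a rim, in the middle of the stand between the pillars; 62 mm above the table when the spring is not pressed. It moves down with the seat
- seat (a joint): how far the seat is pressed down, m: 0 up (rest), it could go to 0.012. The spring pushes up with 6 N at the start of the travel and 1 N more for each mm, 14 N at 8 mm. With both discs on the seat and the bar resting on the pillar stops it reads 0.008
- support_disc: steel disc with rows of small dark holes, 46 mm across, 8 mm thick, about 90 g, lying flat on the dark blue parts mat. Origin in the centre of its underside, z up
- filter_disc: plain white sintered filter disc, 46 mm across, 8 mm thick, about 40 g, brittle, lying flat on the same mat, 72 mm from the support disc (centre to centre) at the start; either may be the left one. Origin in the centre of its underside, z up
- clamp_bar: loose aluminium clamp bar, about 250 g, 50 x 142 x 12 mm, long along its y, with 14 mm through holes at y = +55 and -55 mm (either may go on either pin), a round boss 46 mm across and 8 mm high below its middle, on which it stands, and a blue hand grip above. Origin in the centre of the boss's underside, z up; bar from z = 8 to 20 mm, grip from 20 to 63 mm
- grip_mid (a point): the middle of the clamp bar's blue grip, 43 mm above the bar's origin. The grip is 26 mm thick along the bar's x, 60 mm long along its y
- mat: dark blue parts mat, fixed to the table, 84 x 150 x 2 mm, long along its y; origin in the centre of its underside. The discs lie on its long middle line, 36 mm either side of its centre
- conical_flask: stoppered conical flask, 69 mm wide, 143 mm tall, behind the work; leave alone. Origin in the centre of its underside
- timer: cream bench timer, 62 x 79 x 75 mm, at the back right; leave alone. Origin in the centre of its underside
- dropper: brown dropper bottle, 37 mm wide, 102 mm tall, at the back left; leave alone. Origin in the centre of its underside
- dish: closed Petri dish, 91 mm across, 16 mm high, at the front right; leave alone. Origin in the centre of its underside
- tweezers: steel tweezers, 154 mm long, 9 mm high, lying at the front edge; leave alone. Origin in the centre of their underside
Things that resemble listed ones, but are neither listed nor needed, are in the scene too. What is shaped like the support_disc but brown or yellow is not meant.

How it is judged:
On the way, in this order (a step that is already met when the one before it is completed fails the run):
1. the support disc lies centred on the sprung seat, let go (horizontal distance between support_disc and seat_top below 0.004 m and z of support_disc in the frame of seat_top between -0.002 and 0.002 m and contact force between the fingers and support_disc below 0.1 N), for 0.2 s.
2. the filter disc lies centred on the support disc, let go (horizontal distance between each of support_disc, filter_disc and seat_top below 0.004 m and z of support_disc in the frame of seat_top between -0.002 and 0.002 m and z of filter_disc in the frame of seat_top between 0.006 and 0.01 m and contact force between the fingers and filter_disc below 0.1 N), for 0.2 s.
At the end, for the whole second after the job is handed in: The support disc lies on the seat and the filter disc on the support disc, the clamp bar's boss on top, each within 4 mm of the seat's axis; the seat is pressed at least 7.2 mm, the bar level within 0.03 rad and bearing on the stand's stops with 1.5 to 45 N, at rest, the fingers still on it (horizontal distance between each of support_disc, filter_disc, clamp_bar and seat_top below 0.004 m and z of support_disc in the frame of seat_top between -0.002 and 0.002 m and z of filter_disc in the frame of seat_top between 0.006 and 0.01 m and z of clamp_bar in the frame of seat_top between 0.014 and 0.018 m and value of joint seat above 0.0072 m and angle between clamp_bar's own z axis and vertical below 0.03 rad and contact force between clamp_bar and stand between 1.5 and 45 N and contact force between the fingers and clamp_bar above 1 N and linear speed of clamp_bar below 0.01 m/s); the arm keeps its last pose, push and grip.
It fails at once if the filter disc is dropped (falls free by more than about 10 mm) (linear speed of filter_disc above 0.45 m/s and contact force between the fingers and filter_disc below 0.1 N).
It fails at once if the clamp bar is slammed or forced onto the stand (over 80 N) (contact force between clamp_bar and stand above 80 N).
It fails at once if another thing on the table is moved by more than 30 mm (distance of any of conical_flask, timer, dropper, dish, tweezers from where it was at the start of the episode above 0.03 m).
It also fails if it takes over 64 s, if anything falls off the work surface, if the arm or the gripper's body presses on something with over 40 N, if the wrist force passes 120 N, or if a joint passes its speed limit or range.

## Working session

There is one attempt and no reset: what is moved stays moved. The work goes in short steps, Python scripts to look and compute and a shell command to move; the robot and the scene stay as the last step left them, time stands still between calls to the robot, and variables do not carry over. Pictures are saved under pics/ and viewed, at most 10 in all, crops included, and the job is handed in when it is done.

```bash
ls; mkdir -p pics
cat > h.py <<'E'
import numpy as np, cv2
from workcell import bot
from scipy.spatial.transform import Rotation as R
def save(im,n,crop=None,s=1):
    im=im[:,:,::-1]
    if crop: x,y,w,h=crop; im=im[y:y+h,x:x+w]
    cv2.imwrite('pics/'+n,cv2.resize(im,None,fx=s,fy=s,interpolation=cv2.INTER_CUBIC))
def Ttool(st):
    q=st['tool_rot'];T=np.eye(4);T[:3,:3]=R.from_quat([q[1],q[2],q[3],q[0]]).as_matrix();T[:3,3]=st['position'];return T
def camT(name,st=None):
    p=bot.camera_params(name)
    if 'view' in p: return p,np.linalg.inv(np.array(p['view']))
    return p,Ttool(st or bot.get_state())@np.array(p['T_tool_cam'])
def px2w(name,u,v,z,st=None):
    p,T=camT(name,st); d=T[:3,:3]@np.array([(u-p['cx'])/p['fx'],(v-p['cy'])/p['fy'],1]); o=T[:3,3]
    return o+d*(z-o[2])/d[2]
def w2px(name,P,st=None):
    p,T=camT(name,st); c=np.linalg.inv(T)@np.append(P,1); return np.array([p['fx']*c[0]/c[2]+p['cx'],p['fy']*c[1]/c[2]+p['cy']])
E
python3 - <<'E'
from h import *
np.set_printoptions(precision=4,suppress=True)
st=bot.get_state();print(st['position'],st['tool_rot'],st['contact_force'])
for c in ['top','scene']:
    im=bot.camera(c);save(im,c+'0.png'); p,T=camT(c);print(c,p['fx'],p['cx'],p['cy'],T[:3,3],T[:3,2],T[:3,0])
    for t in ['stand','support_disc','filter_disc','clamp_bar','mat','seat_top','grip_mid']:
        print(t,[(np.round(b['rect'],1),round(b['confidence'],2)) for b in bot.boxes_of(t,c)[:4]])
print(bot.camera_params('wrist'))
E
```

```text
pics
[ 0.1549 -0.631   0.4036] [-0.0009  0.9928  0.1201 -0.0002] [ 0.3952  0.051  -0.0624]
top 568.235085214377 320.6506758225611 244.78803008036593 [ 0.4758 -0.0821  1.1253] [ 0.061   0.0026 -0.9981] [-0.0278 -0.9996 -0.0043]
stand [(array([240.2, 213.4,  84.7,  82.7]), 0.93), (array([385.5, 287.3,  71.2,  46. ]), 0.29)]
support_disc [(array([292.3, 144.4,  23.6,  21. ]), 0.91), (array([317.8, 217.8,  24.5,  20.6]), 0.73), (array([365.9, 209.1,  26.9,  21.9]), 0.61)]
filter_disc [(array([404. , 207.1,  19.6,  23.5]), 0.69)]
clamp_bar [(array([385.4, 286.8,  76.5,  51. ]), 0.76)]
mat [(array([384.1, 208.6,  79.1,  55.9]), 0.59), (array([384.5, 286.9,  76. ,  50.3]), 0.31)]
seat_top [(array([238.5, 208.3,  27.6,  25.6]), 0.62), (array([403.1, 207.6,  24.1,  28.1]), 0.31)]
grip_mid [(array([383.9, 288.6,  72.8,  47.2]), 0.88), (array([385.4, 208.3,  79.7,  49.7]), 0.3)]
scene 481.15241830712523 331.0452984657189 233.49072324609782 [0.0328 0.5979 0.5948] [ 0.5197 -0.6857 -0.5097] [-0.7984 -0.6021 -0.0041]
stand [(array([260.8, 283.1, 105.5,  93.5]), 0.74)]
support_disc [(array([262.5, 2
[... 173 characters left out ...]
sc []
clamp_bar [(array([260.8, 282.7, 104.8,  92. ]), 0.75), (array([393.3, 252.1,  33.8,  48. ]), 0.63), (array([323.6, 194.4,  31.8,  32.6]), 0.59)]
mat [(array([339. , 237.6,  56.3,  34.1]), 0.92), (array([332.9, 240.8,  22. ,  13.3]), 0.32)]
seat_top [(array([255.4, 269.1,  29.5,  15.6]), 0.88)]
grip_mid [(array([396.1, 253.1,  43.1,  39.5]), 0.92), (array([261.1, 282.4, 111.6,  92.9]), 0.66)]
{'fx': 406.78850041651714, 'fy': 406.78850041651714, 'cx': 328.1597547218527, 'cy': 237.3038940654656, 'T_tool_cam': array([[ 0.0001, -0.9471, -0.321 ,  0.0816],
       [ 1.    , -0.0003,  0.0011,  0.0005],
       [-0.0012, -0.321 ,  0.9471,  0.032 ],
       [ 0.    ,  0.    ,  0.    ,  1.    ]])}
```

View pics/top0.png

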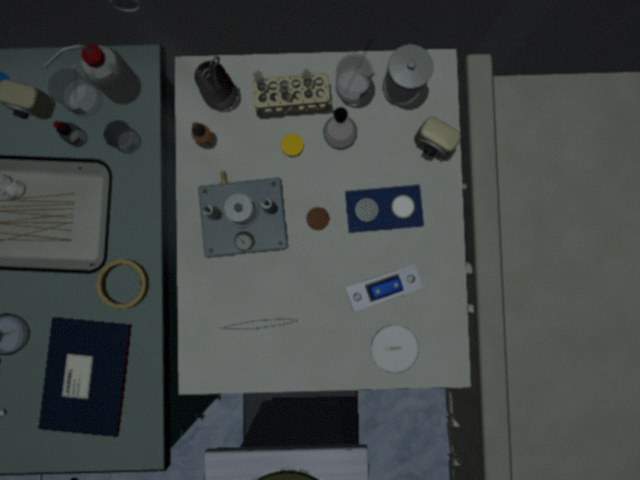

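View pics/scene0.png

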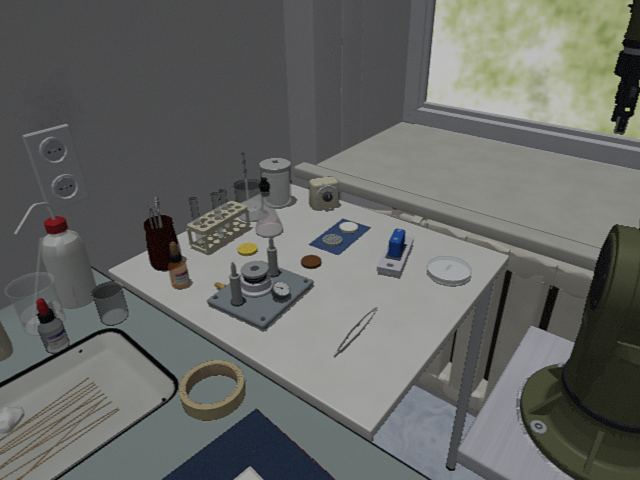

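Run:
```python
from h import *
np.set_printoptions(precision=4,suppress=True)
im=cv2.imread('pics/top0.png')
cv2.imwrite('pics/c0.png',cv2.resize(im[120:330,180:460],None,fx=2.8,fy=2.8,interpolation=cv2.INTER_CUBIC))
for n,u,v,z in [('sup?',365.9,209.1,.01),('filt?',404,207.1,.01),('mat',384.1,208.6,.002),('seat',238.5,208.3,.062),('bar',385,287,.02),('d1',292,144,.01),('d2',317.8,217.8,.01)]:
    print(n,px2w('top',u,v,z))
```

```text
sup? [ 0.6119 -0.1704  0.01  ]
filt? [ 0.6138 -0.2456  0.01  ]
mat [ 0.6129 -0.2072  0.002 ]
seat [0.6139 0.0734 0.062 ]
bar [ 0.4578 -0.2016  0.02  ]
d1 [ 0.7462 -0.0278  0.01  ]
d2 [ 0.5974 -0.075   0.01  ]
```

Top image: the perforated grey disc is at (366,210) on the mat and the white disc at (403,207). Look-alikes are the brown disc at (317,217), the yellow one at (292,145) and the round Petri dish at (395,349). I choose (366,210) for support and (403,207) for filter, and check with a close crop.

View pics/c0.png

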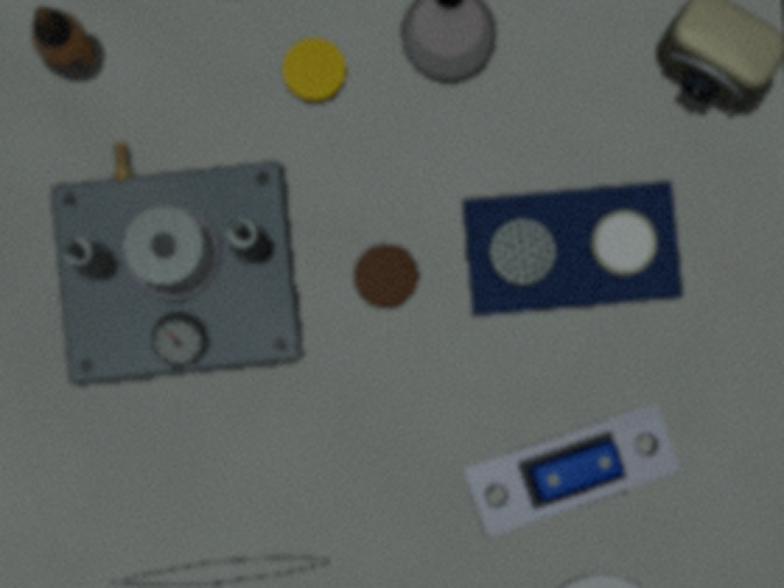

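```bash
cat >> h.py <<'E'
def plan(xyz,yaw):
    "shift (mm) and turn for TCP at xyz, tool z down, tool x at azimuth yaw"
    T=Ttool(bot.get_state()); c,s=np.cos(yaw),np.sin(yaw)
    G=np.array([[c,s,0],[s,-c,0],[0,0,-1.]])
    print('shift',np.round(1000*T[:3,:3].T@(np.array(xyz)-T[:3,3]),1),'turn',np.round(R.from_matrix(T[:3,:3].T@G).as_rotvec(),3))
E
python3 -c "
from h import *
plan([.613,-.20,.36],1.63)"
```

```text
shift [ 547.6 -309.6   44.7] turn [ 0.     0.    -1.389]
```

The crop confirms it: perforated grey disc at crop (523,250), plain white one at (625,242). Moving over the mat.

```bash
python3 -m pendant '[[[50,-28,0],[0,0,-0.1],1],[[100,-56,0],[0,0,-0.22],1],[[145,-82,5],[0,0,-0.34],1],[[190,-108,10],[0,0,-0.46],1],[[235,-132,15],[0,0,-0.58],1],[[280,-158,20],[0,0,-0.7],1],[[325,-184,25],[0,0,-0.82],1],[[370,-209,30],[0,0,-0.94],1],[[415,-234,35],[0,0,-1.06],1],[[460,-260,40],[0,0,-1.18],1],[[505,-285,45],[0,0,-1.3],1],[[548,-310,45],[0,0,-1.39],1],[[548,-310,45],[0,0,-1.39],1],[[548,-310,45],[0,0,-1.39],0.7],[[548,-310,45],[0,0,-1.39],0.7],[[548,-310,45],[0,0,-1.39],0.7]]' 30
cat > meas.py <<'E'
from h import *
np.set_printoptions(precision=4,suppress=True)
def disc(im,u,v,r=60):
    "centroid of blob of filled circle near u,v: bright vs dark blue mat"
    x0,y0=int(u-r),int(v-r); c=im[max(y0,0):y0+2*r,max(x0,0):x0+2*r].astype(int)
    m=((c[...,0]>0.7*c[...,2])&(c.sum(2)>110)).astype(np.uint8)
    m=cv2.morphologyEx(m,cv2.MORPH_CLOSE,np.ones((7,7)))
    n,l,s,ce=cv2.connectedComponentsWithStats(m)
    k=l[int(v)-max(y0,0),int(u)-max(x0,0)]
    return ce[k]+[max(x0,0),max(y0,0)],s[k]
E
python3 - <<'E'
from meas import *
st=bot.get_state();im=bot.camera('wrist');save(im,'w1.png')
print(st['position'],st['gripper_width'])
for t,z in [('support_disc',.01),('filter_disc',.01),('mat',.002),('stand',.016)]:
    for b in bot.boxes_of(t,'wrist')[:4]:
        r=b['rect'];w=px2w('wrist',r[0],r[1],z,st);print(t,np.round(r,1),round(b['confidence'],2),w)
        if 'disc' in t:
            c,s=disc(im,r[0],r[1]);print('   blob',c,s,px2w('wrist',*c,z,st))
E
```

```text
clock: 2.4
position: [0.6125, -0.2011, 0.3596]
tool_rot: [0.0, 0.686, 0.727, -0.001]
contact_force: [-0.3, -0.6, -0.7]
gripper_width: 0.0595
gripper_force: 0.0
[ 0.6125 -0.2011  0.3596] 0.05953691574328706
support_disc [533.9   6.   44.1  12.1] 0.63 [ 0.7449 -0.051   0.01  ]
   blob [532.5  32.5] [   0    0  120   66 7920] [ 0.7476 -0.0674  0.01  ]
support_disc [332.4 169.6  58.1  58.9] 0.62 [ 0.6129 -0.1718  0.01  ]
   blob [331.0855 168.8159] [  30   31   59   59 2689] [ 0.6119 -0.1712  0.01  ]
filter_disc [331.8 253.   55.6  51. ] 0.93 [ 0.6167 -0.2414  0.01  ]
   blob [331.1519 253.6907] [  33   34   55   54 2318] [ 0.6162 -0.242   0.01  ]
mat [332.4 206.  110.9 172.7] 0.57 [ 0.6149 -0.203   0.002 ]
stand [495.8 336.8  98.7  91.4] 0.69 [ 0.7658 -0.3098  0.016 ]
```

View pics/w1.png

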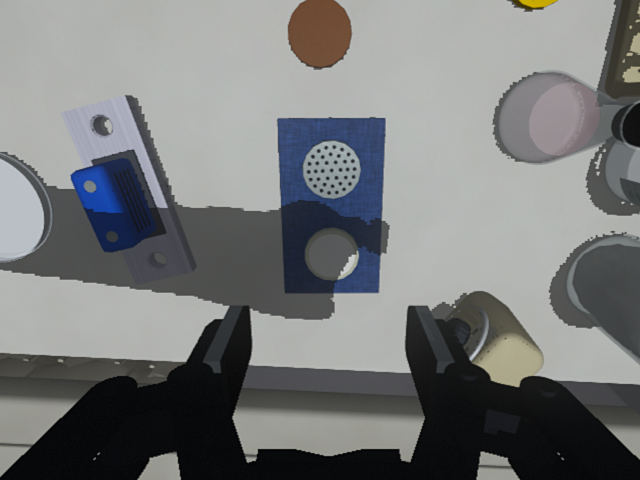

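Wrist view: support disc at (331,169), filter at (331,253), 71 mm apart as expected. Descending over the support disc.

```bash
python3 -m pendant '[[[15,0,50],[0,0,0],0.7],[[30,1,95],[0,0,0],0.7],[[30,1,130],[0,0,0],0.7],[[30,1,130],[0,0,0],0.7],[[30,1,130],[0,0,0],0.7]]'
python3 - <<'E'
from meas import *
st=bot.get_state();im=bot.camera('wrist');save(im,'w2.png')
print(st['position'],st['tool_rot'],st['contact_force'])
for b in bot.boxes_of('support_disc','wrist')[:3]:
    r=b['rect'];print(np.round(r,1),b['confidence'],px2w('wrist',r[0],r[1],.01,st))
    c,s=disc(im,r[0],r[1],80);print('   blob',c,s,px2w('wrist',*c,.01,st))
E
```

```text
clock: 3.15
position: [0.6125, -0.1703, 0.2303]
tool_rot: [0.0, 0.686, 0.728, -0.0]
contact_force: [1.2, 0.7, 0.7]
gripper_width: 0.0597
gripper_force: 0.0
[ 0.6125 -0.1703  0.2303] [ 0.      0.6859  0.7277 -0.0001] [1.1698 0.7213 0.6908]
[628.8  13.2  22.5  24.7] 0.8 [ 0.7282 -0.0479  0.01  ]
   blob [593.5  46.5] [   0    0   92   94 8648] [ 0.7171 -0.0611  0.01  ]
[330.2 315.6 169.1 239.1] 0.71 [ 0.6141 -0.1956  0.01  ]
   blob [329.6294 315.8948] [    0     0   160   160 15408] [ 0.6138 -0.1958  0.01  ]
[310.2  65.7 101.5 115.6] 0.7 [ 0.5982 -0.0756  0.01  ]
   blob [309.5  72.5] [    0     0   160   146 23360] [ 0.598  -0.0783  0.01  ]
```

Run:
```python
from meas import *
st=bot.get_state();im=cv2.imread('pics/w2.png')[:,:,::-1]
u,v=w2px('wrist',[.612,-.171,.01],st);print(u,v)
c,s=disc(im,u,v,75);print(c,s,px2w('wrist',*c,.01,st))
```

```text
325.0755754977962 269.42843194171576
[329.0328 269.9414] [  35   33   90   87 6075] [ 0.614  -0.1712  0.01  ]
```

View pics/w2.png

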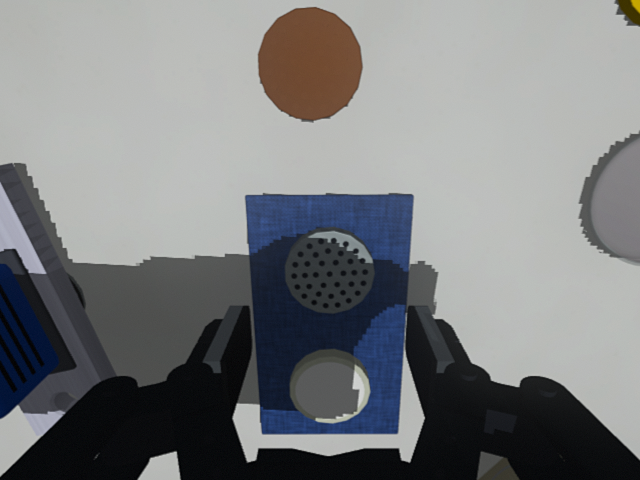

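```bash
python3 -m pendant '[[[-1,1.5,25],[0,0,0],0.7],[[-1,1.5,45],[0,0,0],0.7],[[-1,1.5,55.5],[0,0,0],0.7],[[-1,1.5,55.5],[0,0,0],0.7],[[-1,1.5,55.5],[0,0,0],0.5],[[-1,1.5,55.5],[0,0,0],0.4],[[-1,1.5,55.5],[0,0,0],0.4],[[-1,1.5,55.5],[0,0,0],0.4],[[-1,1.5,55.5],[0,0,0],0.4]]' 25
```

```text
clock: 4.15
position: [0.6149, -0.1706, 0.176]
tool_rot: [0.001, 0.686, 0.728, 0.001]
contact_force: [-0.5, 0.1, 7.3]
gripper_width: 0.044
gripper_force: 26.2
```

```bash
python3 -m pendant '[[[0,0,-1],[0,0,0],0.4],[[0,0,-2],[0,0,0],0.4],[[0,0,-2],[0,0,0],0.4]]' 25;python3 -m pendant '[[[0,0,-40],[0,0,0],0.4],[[0,0,-80],[0,0,0],0.4],[[0,0,-110],[0,0,0],0.4],[[0,0,-110],[0,0,0],0.4],[[0,0,-110],[0,0,0],0.4]]'
python3 - <<'E'
from meas import *
st=bot.get_state();im=bot.camera('wrist');save(im,'w3.png')
plan([.614,.05,.36],1.69)
E
```

```text
clock: 4.45
position: [0.6138, -0.1704, 0.1762]
tool_rot: [-0.0, 0.686, 0.728, -0.0]
contact_force: [-0.1, -0.3, 1.3]
gripper_width: 0.0441
gripper_force: 25.8
clock: 4.95
position: [0.6138, -0.1704, 0.2863]
tool_rot: [0.0, 0.686, 0.728, -0.0]
contact_force: [-0.4, -0.0, -0.7]
gripper_width: 0.0441
gripper_force: 26.1
shift [220.   13.7 -75. ] turn [-0.002 -0.    -0.059]
```

View pics/w3.png

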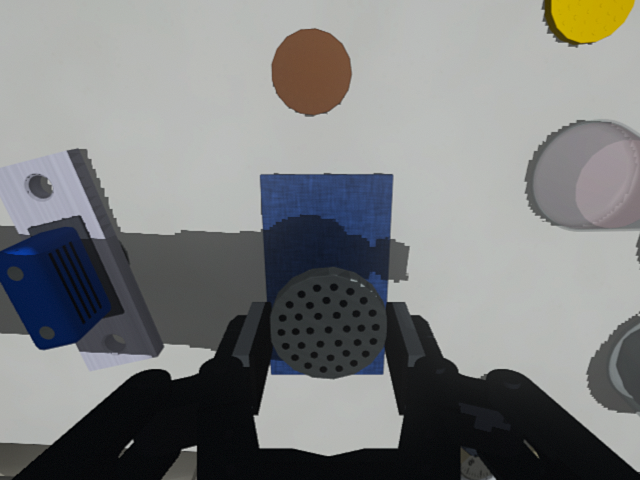

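Support disc is held level between the pads, centre near (329,323). Moving to look at the stand from obliquely above.

```bash
python3 -m pendant '[[[40,2,-40],[0,0,0],0.4],[[80,5,-75],[0,0,-0.03],0.4],[[120,7,-75],[0,0,-0.06],0.4],[[160,10,-75],[0,0,-0.06],0.4],[[160,10,-75],[0,0,-0.06],0.4],[[160,10,-75],[0,0,-0.06],0.4],[[160,10,-75],[0,0,-0.06],0.4]]'
python3 - <<'E'
from meas import *
st=bot.get_state();im=bot.camera('wrist');save(im,'w4.png');print(st['position'])
for t,z in [('stand',.016),('seat_top',.062),('stop_a',.1),('seat',.062)]:
    for b in bot.boxes_of(t,'wrist')[:3]:
        r=b['rect'];print(t,np.round(r,1),round(b['confidence'],2),px2w('wrist',r[0],r[1],z,st))
E
```

```text
clock: 5.7
position: [0.6142, -0.0119, 0.3594]
tool_rot: [-0.001, 0.664, 0.748, -0.001]
contact_force: [0.2, -0.5, -1.7]
gripper_width: 0.0445
gripper_force: 26.1
[ 0.6142 -0.0119  0.3594]
stand [349.8 101.8 237.3 203.7] 0.96 [0.6184 0.069  0.016 ]
seat_top [350.6  94.   82.3  93.9] 0.63 [0.616  0.0737 0.062 ]
stop_a [348.5 102.2 236.4 202.7] 0.84 [0.6136 0.0689 0.1   ]
stop_a [125.8 378.   81.5 134.8] 0.44 [ 0.4889 -0.1227  0.1   ]
stop_a [349.5  94.3  83.   95.2] 0.25 [0.6136 0.0729 0.1   ]
seat [351.6  92.7  86.9  91.7] 0.77 [0.6165 0.0745 0.062 ]
seat [308.9 402.6  89.6 106.1] 0.15 [ 0.6145 -0.1611  0.062 ]
```

View pics/w4.png

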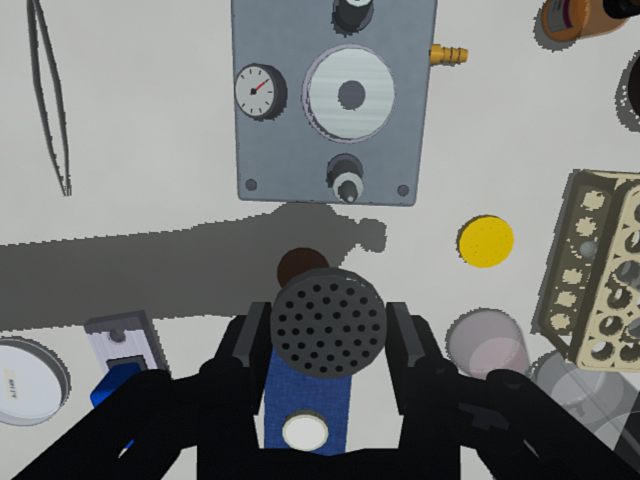

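Run:
```python
from meas import *
st=bot.get_state();im=cv2.imread('pics/w4.png')
f=lambda u,v,z:px2w('wrist',u,v,z,st)
a,b=f(238,200,.016),f(415,207,.016);d=b-a;print('edge',a,b,np.linalg.norm(d),np.arctan2(d[1],d[0]))
s=f(351,93.5,.062);p=f(349,195,.108);p2=f(352,1,.106);print('seat',s,'pin',p,p2,np.linalg.norm((s-p)[:2]),np.arctan2(*(s-p)[[1,0]]))
g=f(255,91,.055);print('gauge',g,np.arctan2(*(s-g)[[1,0]]))
h=f(329,322.5,st['position'][2]-.166);print('held',h,'tcp',st['position'],Ttool(st)[:3,0])
# seat ellipse fit
c=cv2.cvtColor(im[30:155,290:410],cv2.COLOR_BGR2GRAY);m=(c>150).astype(np.uint8)
cs,_=cv2.findContours(m,0,1);k=max(cs,key=cv2.contourArea);e=cv2.fitEllipse(cv2.convexHull(k));print('ell',e[0][0]+290,e[0][1]+30,e[1])
```

```text
edge [ 0.542  -0.0134  0.016 ] [ 0.6814 -0.0025  0.016 ] 0.1399005493659512 0.07753510342936325
seat [0.6173 0.0747 0.062 ] pin [0.621  0.0212 0.108 ] [0.6098 0.1157 0.106 ] 0.05357169932052904 1.6407866379444875
gauge [0.557  0.0691 0.055 ] 0.0920894774720612
held [ 0.6133 -0.0088  0.1948] tcp [ 0.6144 -0.0114  0.3608] [-0.1177  0.993  -0.0001]
ell 351.4716987609863 92.19552230834961 (84.30477142333984, 91.51787567138672)
```

```bash
python3 -c "
from h import *
plan([.617,.074,.255],1.646)"
```

```text
shift [ 84.5  12.7 105.7] turn [-0.001  0.     0.043]
```

```bash
python3 -m pendant '[[[40,6,10],[0,0,0.02],0.4],[[84,12.5,20],[0,0,0.043],0.4],[[84,12.5,50],[0,0,0.043],0.4],[[84,12.5,80],[0,0,0.043],0.4],[[84,12.5,104],[0,0,0.043],0.4],[[84,12.5,104],[0,0,0.043],0.4],[[84,12.5,104],[0,0,0.043],0.4]]'
python3 - <<'E'
from meas import *
st=bot.get_state();im=bot.camera('wrist');save(im,'w5.png',(200,200,260,200),3)
E
```

```text
clock: 6.65
position: [0.617, 0.0744, 0.2575]
tool_rot: [-0.0, 0.68, 0.734, -0.0]
contact_force: [0.7, -0.2, -0.4]
gripper_width: 0.0444
gripper_force: 26.1
```

View pics/w5.png

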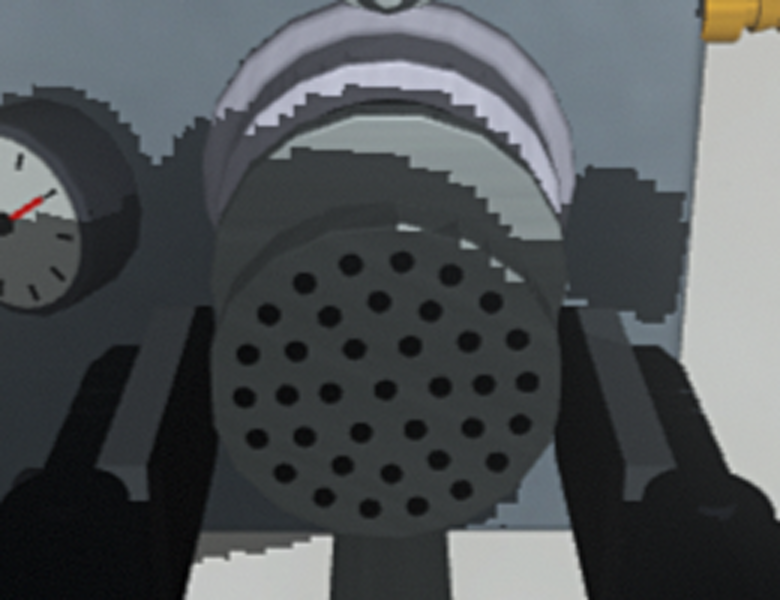

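Run:
```python
from meas import *
zs=[]
for i in range(1):
    st=bot.get_state();zs.append(st['position'][2])
print(zs,st['clock'])
p=bot.camera_params('wrist');T=np.array(p['T_tool_cam'])
def tl(u,v,d):
    r=T[:3,:3]@np.array([(u-p['cx'])/p['fx'],(v-p['cy'])/p['fy'],1]);return T[:3,3]+r*(d-T[2,3])/r[2]
px=lambda a,b:(a/3+200-1/3,b/3+200-1/3)
for dz in(-.001,0,.001):
    print('disc',tl(*px(386,375.),.166+dz)*1e3,'far edge',tl(*px(386,228),.166+dz)*1e3,'near edge',tl(*px(386,534),.174+dz)*1e3)
    print('seat far edge',tl(*px(394,113),.1955+dz)*1e3,'left',tl(*px(214,270),.1955+dz)*1e3,'right',tl(*px(567,270),.1955+dz)*1e3)
```

```text
[np.float64(0.25851991997439494)] 6.7
disc [  2.376   -0.9442 165.    ] far edge [ 22.3019  -0.9492 165.    ] near edge [-27.4771  -0.9286 173.    ]
seat far edge [ 26.7018   0.2045 194.5   ] left [  2.3096 -26.2124 194.5   ] right [  2.3003  25.7121 194.5   ]
disc [  1.7769  -0.943  166.    ] far edge [ 21.8526  -0.9481 166.    ] near edge [-28.254   -0.9274 174.    ]
seat far edge [ 26.3612   0.2125 195.5   ] left [  1.8189 -26.367  195.5   ] right [  1.8095  25.8772 195.5   ]
disc [  1.1777  -0.9419 167.    ] far edge [ 21.4034  -0.947  167.    ] near edge [-29.0308  -0.9262 175.    ]
seat far edge [ 26.0206   0.2205 196.5   ] left [  1.3281 -26.5216 196.5   ] right [  1.3187  26.0422 196.5   ]
```

```bash
python3 -m pendant '[[[0.4,0.7,10],[0,0,0],0.4],[[0.4,0.7,17],[0,0,0],0.4],[[0.4,0.7,19],[0,0,0],0.4],[[0.4,0.7,19],[0,0,0],0.4]]'; python3 -m pendant '[[[0,0,1.5],[0,0,0],0.4],[[0,0,1.5],[0,0,0],0.4],[[0,0,1.5],[0,0,0],0.4]]'
```

```text
clock: 7.1
position: [0.6172, 0.0751, 0.2377]
tool_rot: [-0.0, 0.679, 0.734, -0.0]
contact_force: [0.4, 0.4, -1.2]
gripper_width: 0.0443
gripper_force: 26.1
clock: 7.4
position: [0.6175, 0.0752, 0.2369]
tool_rot: [0.0, 0.679, 0.734, 0.0]
contact_force: [-0.1, 1.0, -0.7]
gripper_width: 0.0444
gripper_force: 26.1
```

```bash
python3 -m pendant '[[[0,0,1],[0,0,0],0.4],[[0,0,1],[0,0,0],0.4],[[0,0,1],[0,0,0],0.4]]';python3 -m pendant '[[[0,0,0.6],[0,0,0],0.4],[[0,0,0.6],[0,0,0],0.4],[[0,0,0.6],[0,0,0],0.4]]'
```

```text
clock: 7.7
position: [0.6176, 0.0753, 0.2362]
tool_rot: [0.0, 0.679, 0.734, 0.0]
contact_force: [-0.8, -0.4, 2.8]
gripper_width: 0.0443
gripper_force: 26.4
clock: 8.0
position: [0.6176, 0.0753, 0.2356]
tool_rot: [0.0, 0.679, 0.734, 0.0]
contact_force: [-1.3, -0.9, 5.9]
gripper_width: 0.0441
gripper_force: 26.6
```

```bash
python3 -m pendant '[[[0,0,-0.6],[0,0,0],0.5],[[0,0,-0.6],[0,0,0],0.58],[[0,0,-0.6],[0,0,0],0.65],[[0,0,-0.6],[0,0,0],0.7],[[0,0,-0.6],[0,0,0],0.7],[[0,0,-30],[0,0,0],0.7],[[0,0,-75],[0,0,0],0.7],[[-40,0,-110],[0,0,0],0.7],[[-80,0,-110],[0,0,0],0.7],[[-80,0,-110],[0,0,0],0.7],[[-80,0,-110],[0,0,0],0.7]]'
python3 - <<'E'
from meas import *
st=bot.get_state();im=bot.camera('wrist');cv2.imwrite('pics/w6full.png',im[:,:,::-1]);
u,v=w2px('wrist',[.617,.075,.062],st);print(u,v);save(im,'w6.png',(int(u)-80,max(int(v)-80,0),160,160),4)
print('plan filter');plan([.6165,-.2425,.22],1.631)
E
```

```text
clock: 9.1
position: [0.6236, -0.0064, 0.3448]
tool_rot: [-0.0, 0.681, 0.733, -0.0]
contact_force: [-0.5, 1.1, -0.3]
gripper_width: 0.0597
gripper_force: 0.0
329.0000766695729 99.28982747952583
plan filter
shift [-236.8  -24.9  124.4] turn [-0.001 -0.001  0.016]
```

View pics/w6.png

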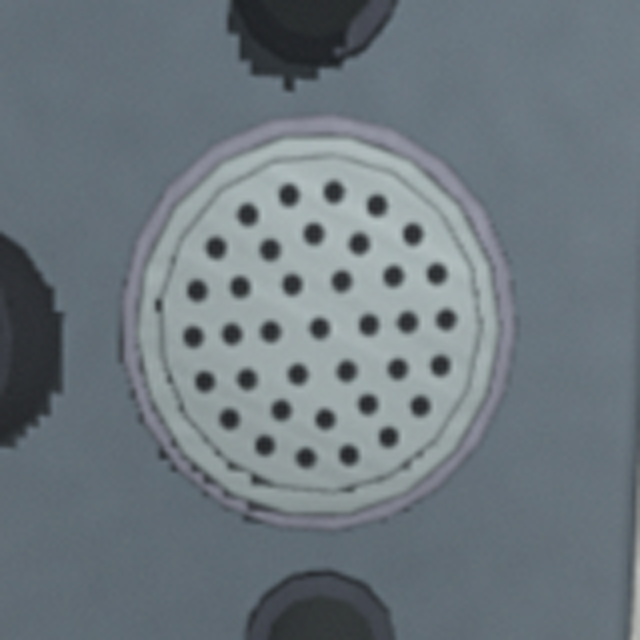

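Support disc sits concentric on the seat (disc 160–482/155–491 vs seat 137–500/133–515 in the 4x crop, <0.5 mm off). Next the filter disc.

```bash
python3 -m pendant '[[[-45,-5,0],[0,0,0.016],0.7],[[-90,-10,0],[0,0,0.016],0.7],[[-135,-15,10],[0,0,0.016],0.7],[[-180,-20,40],[0,0,0.016],0.7],[[-220,-24,80],[0,0,0.016],0.7],[[-237,-25,115],[0,0,0.016],0.7],[[-237,-25,115],[0,0,0.016],0.7],[[-237,-25,115],[0,0,0.016],0.7]]'
cat > f.py <<'E'
from meas import *
st=bot.get_state();im=bot.camera('wrist');cv2.imwrite('pics/w7.png',im[:,:,::-1]);print(st['position'])
u,v=w2px('wrist',[.6165,-.2425,.01],st);print(u,v)
c,s=disc(im,u,v,75);print(c,s,px2w('wrist',*c,.01,st))
for b in bot.boxes_of('filter_disc','wrist')[:3]: print(np.round(b['rect'],1),b['confidence'])
E
python3 f.py
```

```text
clock: 9.95
position: [0.6167, -0.2413, 0.2283]
tool_rot: [-0.002, 0.685, 0.729, 0.0]
contact_force: [0.4, 1.3, 1.7]
gripper_width: 0.0598
gripper_force: 0.0
[ 0.6167 -0.2413  0.2283]
330.60216737430795 276.1199763162614
[330.5495 274.2779] [  31   30   91   87 6218] [ 0.6164 -0.2415  0.01  ]
[331.6 274.6  90.5  84.8] 0.95
[ 53.5 192.6 107.1 267.4] 0.72
```

```bash
python3 -m pendant '[[[0,0,25],[0,0,0],0.7],[[0,0,43],[0,0,0],0.7],[[0,0,51],[0,0,0],0.7],[[0,0,51],[0,0,0],0.7],[[0,0,51],[0,0,0],0.6],[[0,0,51],[0,0,0],0.5],[[0,0,51],[0,0,0],0.4],[[0,0,51],[0,0,0],0.4],[[0,0,51],[0,0,0],0.4],[[0,0,51],[0,0,0],0.4]]' 22; python3 -c "
from h import *
print(bot.get_state()['position'])"
```

```text
clock: 11.05
position: [0.6181, -0.2433, 0.1837]
tool_rot: [0.002, 0.685, 0.728, 0.0]
contact_force: [-5.7, 1.0, 16.4]
gripper_width: 0.0348
gripper_force: 21.5
[ 0.61809952 -0.24331859  0.18374701]
```

The fingers rode up over the filter disc (35 mm, z high). Reopening and rechecking.

```bash
python3 -m pendant '[[[0,0,0],[0,0,0],0.5],[[0,0,0],[0,0,0],0.6],[[0,0,0],[0,0,0],0.7],[[0,0,0],[0,0,0],0.7],[[0,0,-20],[0,0,0],0.7],[[0,0,-51],[0,0,0],0.7],[[0,0,-51],[0,0,0],0.7],[[0,0,-51],[0,0,0],0.7]]'
sed -i 's/w7.png/w8.png/' f.py; python3 f.py
python3 - <<'E'
import cv2,numpy as np
a=cv2.imread('pics/w7.png');b=cv2.imread('pics/w8.png')
cv2.imwrite('pics/c8.png',cv2.resize(np.hstack([a[200:400,230:430],b[200:400,230:430]]),None,fx=2,fy=2))
E
```

```text
clock: 11.85
position: [0.6171, -0.2428, 0.2307]
tool_rot: [0.001, 0.685, 0.728, 0.0]
contact_force: [-0.9, 0.1, -0.5]
gripper_width: 0.0598
gripper_force: 0.0
[ 0.6171 -0.2428  0.2307]
328.4042488254602 269.9116904254201
[336.1956 269.1914] [  39   32   90   87 6119] [ 0.6204 -0.2419  0.01  ]
[337.4 269.9  89.5  86.2] 0.97
```

```bash
python3 -m pendant '[[[0.7,3.3,25],[0,0,0],0.7],[[0.7,3.3,45],[0,0,0],0.7],[[0.7,3.3,54],[0,0,0],0.7],[[0.7,3.3,54],[0,0,0],0.7],[[0.7,3.3,54],[0,0,0],0.7],[[0.7,3.3,54],[0,0,0],0.7]]' 22; python3 -c "
from h import *
print(bot.get_state()['position'])"
```

```text
clock: 12.55
position: [0.6206, -0.242, 0.1772]
tool_rot: [0.001, 0.685, 0.728, 0.0]
contact_force: [0.0, 0.3, -0.1]
gripper_width: 0.0597
gripper_force: 0.0
[ 0.62064968 -0.24196085  0.17719427]
```

```bash
python3 -m pendant '[[[0,0,1.2],[0,0,0],0.7],[[0,0,1.2],[0,0,0],0.6],[[0,0,1.2],[0,0,0],0.55],[[0,0,1.2],[0,0,0],0.5],[[0,0,1.2],[0,0,0],0.45],[[0,0,1.2],[0,0,0],0.45],[[0,0,1.2],[0,0,0],0.45]]' 22; python3 -c "
from h import *
print(bot.get_state()['position'])"
```

```text
clock: 13.25
position: [0.6204, -0.2419, 0.1756]
tool_rot: [0.0, 0.685, 0.728, 0.0]
contact_force: [-2.0, -0.5, 5.0]
gripper_width: 0.0448
gripper_force: 22.5
[ 0.62035166 -0.24191781  0.17556558]
```

```bash
python3 -m pendant '[[[0,0,-1],[0,0,0],0.4],[[0,0,-5],[0,0,0],0.4],[[0,0,-20],[0,0,0],0.4],[[0,0,-50],[0,0,0],0.4],[[0,0,-85],[0,0,0],0.4],[[0,0,-110],[0,0,0],0.4],[[0,0,-110],[0,0,0],0.4],[[0,0,-110],[0,0,0],0.4]]' 30
python3 - <<'E'
from meas import *
st=bot.get_state();im=bot.camera('wrist');cv2.imwrite('pics/w9.png',im[:,:,::-1]);print(st['position'],st['gripper_width'])
for b in bot.boxes_of('filter_disc','wrist')[:3]: print(np.round(b['rect'],1),b['confidence'])
plan([.6175,.075,.36],1.646)
bot.camera('wrist')
a=cv2.imread('pics/w3.png')[:,:,::-1]
for n,i in(('sup',a),('fil',im)):
    for row in(315,325,335):
        print(n,row,i[row,262:396:6].sum(1))
    print(n,'col',i[250:392:6,329].sum(1))
E
```

```text
clock: 14.05
position: [0.6202, -0.2418, 0.2861]
tool_rot: [0.001, 0.685, 0.728, 0.0]
contact_force: [-0.3, -0.0, -0.2]
gripper_width: 0.0442
gripper_force: 30.7
[ 0.6202 -0.2418  0.2861] 0.04422214732667465
shift [316.4  17.2 -76. ] turn [-0.002 -0.001 -0.014]
sup 315 [ 51  43 156  74 148 161  39 166 160  43 123 160  45  97 162 137  55 170
  77 172 170  75  86]
sup 325 [ 46  38 161 161 157 161 160 159 161 158 170 162 165 165  97 163 130 132
 171  57 172  73  84]
sup 335 [ 42  41 160  76 168 171 171 161 161 163 163 162 164 166 176 169 166 169
 166 172 175  74  76]
sup col [108  94  96 163 155 163 140 155  92 161 163 159 161  40 163 166 169 175
  56 168 172 169 547 549]
fil 315 [ 64  62 254 268 302 298 299 301 297 300 301 299 300 301 300 303 302 306
 309 271 252 101 100]
fil 325 [ 61  52 252 301 296 302 301 300 303 302 303 302 302 304 303 302 306 305
 302 309 259  91 105]
fil 335 [ 59  53 253 300 302 301 306 304 300 300 304 303 302 304 304 304 305 304
 305 306 251  87  90]
fil col [107 111 109 113 206 247 249 301 302 302 302 304 300 301 302 305 299 306
 301 301 302 262 558 276]
```

Run:
```python
from meas import *
a=cv2.imread('pics/w3.png')[:,:,::-1].astype(int);b=cv2.imread('pics/w9.png')[:,:,::-1].astype(int)
for n,i in(('sup',a),('fil',b)):
    for c in (315,323,335,341):
        print(n,c,'top',i[258:290:2,c].sum(1),'bot',i[368:388:2,c].sum(1))
```

```text
sup 315 top [ 99  93  86  91  94 119 130 135 136 155 159 168 169 138  39  41] bot [170 168 170 169 157 567 552 550 549 551]
sup 323 top [ 87  97  96  98  86 134 141 135 128 175 158 157 162 168 164 157] bot [ 60  61  96 174 161 353 559 547 550 548]
sup 335 top [ 95  97  93  92 109 157 152 155 180 167 160 156 152  53  48  40] bot [115 155 176 168 154 304 562 551 548 546]
sup 341 top [103 104  92  92  99 118 151 149 132 161 163 158 159 162 162 162] bot [ 61  91 180 168 211 558 544 543 543 543]
fil 315 top [114 117 115 116 113 111 107 202 200 206 204 248 243 243 244 279] bot [303 302 306 287 249 243 368 624 274 268]
fil 323 top [109 119 115 113 109 113 133 208 207 209 217 249 245 243 254 296] bot [299 303 304 303 262 252 267 630 480 262]
fil 335 top [114 115 116 111 109 123 176 206 209 206 235 248 247 244 249 302] bot [302 302 301 306 251 254 240 624 560 257]
fil 341 top [120 125 118 113 121 122 112 203 229 211 211 240 243 245 252 276] bot [303 307 307 289 249 242 442 612 592 269]
```

```bash
python3 -m pendant '[[[40,2,-30],[0,0,-0.014],0.4],[[80,4,-60],[0,0,-0.014],0.4],[[120,6,-60],[0,0,-0.014],0.4],[[160,9,-60],[0,0,-0.014],0.4],[[200,11,-60],[0,0,-0.014],0.4],[[240,13,-60],[0,0,-0.014],0.4],[[280,15,-60],[0,0,-0.014],0.4],[[305,16.5,-50],[0,0,-0.014],0.4],[[317,17,-30],[0,0,-0.014],0.4],[[317.5,17,-10],[0,0,-0.014],0.4],[[317.5,17,0],[0,0,-0.014],0.4],[[317.5,17,0],[0,0,-0.014],0.4],[[317.5,17,0],[0,0,-0.014],0.4]]'
python3 -c "
from h import *
plan([.6174,.0765,.256],1.646)"
```

```text
clock: 15.5
position: [0.6179, 0.0754, 0.2849]
tool_rot: [-0.0, 0.68, 0.733, -0.0]
contact_force: [0.3, -0.1, -0.3]
gripper_width: 0.0438
gripper_force: 30.8
shift [ 1.1 -0.5 28.9] turn [-0.     0.    -0.001]
```

```bash
python3 -m pendant '[[[1,-0.4,10],[0,0,0],0.4],[[1,-0.4,20],[0,0,0],0.4],[[1,-0.4,29],[0,0,0],0.4],[[1,-0.4,29],[0,0,0],0.4],[[1,-0.4,29],[0,0,0],0.4]]'
python3 - <<'E'
from meas import *
st=bot.get_state();im=bot.camera('wrist');cv2.imwrite('pics/w10.png',im[:,:,::-1]);print(st['position'])
i=im.astype(int)
for r in (255,262,270): print(r,'left',i[r,258:290:2].sum(1),'right',i[r,370:402:2].sum(1))
a=cv2.imread('pics/w5.png')
print(i[216:290:2,331].sum(1))
E
```

```text
clock: 16.0
position: [0.6172, 0.077, 0.2555]
tool_rot: [-0.0, 0.68, 0.733, -0.0]
contact_force: [0.2, 0.8, -0.4]
gripper_width: 0.0439
gripper_force: 30.8
[0.6172 0.077  0.2555]
255 left [155 153 151 152 161 204 219 223 209 185 220 228 222 223 231 220] right [217 251 519 522 543 376 297 466 452 442 360 358 359 366 357 366]
262 left [148 150 147 152 161 209 216 215 202 224 224 220 146 147 170 179] right [417 325 164 351 549 543 508 327 450 460 391 168 167 172 167 171]
270 left [147 150 146 147 146 204 210 206 224 201 146 168 170 171 170 171] right [386 393 394 394 375 181 250 242 287 433 212 160 168 168 167 169]
[355 238 237 234 234 359 584 558 557 565 247 226  86 179 193 492 423 427
 408 173 178 162 192 177 177 183 155 137 200 195 192 207 229 229 223 227
 278]
```

```bash
python3 -m pendant '[[[-0.3,0.2,5],[0,0,0],0.4],[[-0.3,0.2,9],[0,0,0],0.4],[[-0.3,0.2,10.5],[0,0,0],0.4],[[-0.3,0.2,10.5],[0,0,0],0.4]]'; python3 -m pendant '[[[0,0,0.8],[0,0,0],0.4],[[0,0,0.8],[0,0,0],0.4],[[0,0,0.8],[0,0,0],0.4]]'; python3 -m pendant '[[[0,0,0.8],[0,0,0],0.4],[[0,0,0.8],[0,0,0],0.4],[[0,0,0.8],[0,0,0],0.4]]'
```

```text
clock: 16.45
position: [0.6173, 0.0767, 0.245]
tool_rot: [-0.0, 0.68, 0.733, -0.0]
contact_force: [0.8, 0.6, -1.4]
gripper_width: 0.044
gripper_force: 30.8
clock: 16.75
position: [0.6175, 0.0768, 0.2447]
tool_rot: [0.0, 0.68, 0.733, 0.0]
contact_force: [0.3, -0.7, -0.1]
gripper_width: 0.044
gripper_force: 30.8
clock: 17.05
position: [0.6175, 0.0768, 0.2438]
tool_rot: [0.0, 0.68, 0.733, -0.0]
contact_force: [-0.1, -0.2, 0.2]
gripper_width: 0.044
gripper_force: 30.8
```

```bash
python3 -m pendant '[[[0,0,0.6],[0,0,0],0.4],[[0,0,0.6],[0,0,0],0.4],[[0,0,0.6],[0,0,0],0.4]]'; python3 -m pendant '[[[0,0,0.5],[0,0,0],0.4],[[0,0,0.5],[0,0,0],0.4],[[0,0,0.5],[0,0,0],0.4]]'
```

```text
clock: 17.35
position: [0.6175, 0.0768, 0.2436]
tool_rot: [0.0, 0.68, 0.733, -0.0]
contact_force: [-2.4, 0.1, 4.6]
gripper_width: 0.0441
gripper_force: 31.2
clock: 17.65
position: [0.6175, 0.0768, 0.2429]
tool_rot: [0.0, 0.68, 0.733, -0.0]
contact_force: [-2.4, -0.1, 4.6]
gripper_width: 0.044
gripper_force: 31.2
```

```bash
python3 -m pendant '[[[0,0,-0.6],[0,0,0],0.5],[[0,0,-0.6],[0,0,0],0.58],[[0,0,-0.6],[0,0,0],0.65],[[0,0,-0.6],[0,0,0],0.7],[[0,0,-0.6],[0,0,0],0.7],[[0,0,-30],[0,0,0],0.7],[[0,0,-75],[0,0,0],0.7],[[-40,0,-110],[0,0,0],0.7],[[-80,0,-110],[0,0,0],0.7],[[-80,0,-110],[0,0,0],1],[[-80,0,-110],[0,0,0],1]]'
python3 - <<'E'
from meas import *
st=bot.get_state();im=bot.camera('wrist');cv2.imwrite('pics/w11.png',im[:,:,::-1]);print(st['position'])
for b in bot.boxes_of('filter_disc','wrist')[:2]: print('fil',np.round(b['rect'],1),b['confidence'])
for b in bot.boxes_of('seat_top','wrist')[:2]: print('seat',np.round(b['rect'],1),b['confidence'])
for P in ([.6175,.0752,.062],[.6175,.0752,.078]): print(w2px('wrist',P,st))
i=im.astype(int);u,v=w2px('wrist',[.6175,.0752,.078],st).astype(int);print(u,v)
print('row');print(i[v,u-52:u-30].sum(1),i[v,u+30:u+52].sum(1))
print('col');print(i[v-56:v-30,u].sum(1),i[v+30:v+56,u].sum(1))
bar=[b for b in bot.boxes_of('clamp_bar','top')]
E
```

```text
clock: 18.75
position: [0.6235, -0.0049, 0.3524]
tool_rot: [-0.0, 0.681, 0.732, -0.0]
contact_force: [-0.0, 0.6, 0.3]
gripper_width: 0.0846
gripper_force: 0.0
[ 0.6235 -0.0049  0.3524]
fil [328.8 103.1  82.   83.4] 0.68
seat [326.4 105.5  86.2  97.8] 0.8
[329.4549 101.7345]
[329.5468 101.9364]
329 101
row
[314 313 283 268 359 387 359 332 414 446 445 417 409 470 472 466 487 563
 611 612 608 610] [610 615 616 568 464 455 456 453 433 429 484 465 382 345 403 403 357 319
 329 329 331 334]
col
[326 328 320 328 328 325 324 381 417 415 397 336 359 484 482 434 454 453
 447 445 465 547 612 610 608 605] [609 610 611 610 610 615 603 544 454 453 460 454 431 414 422 419 406 332
 327 372 342 285 299 308 305 309]
```

Run:
```python
from meas import *
st=dict(position=[.6125,-.2011,.3596],tool_rot=[0,.686,.7277,-.001])
a=px2w('wrist',157,260,.02,st);b=px2w('wrist',102,125,.02,st);d=b-a;m=(a+b)/2
az=np.arctan2(d[1],d[0]);print(a,b,m,np.linalg.norm(d),az)
plan([m[0]-.03*np.cos(az),m[1]-.03*np.sin(az),.36],az)
```

```text
[ 0.4744 -0.2521  0.02  ] [ 0.4425 -0.1476  0.02  ] [ 0.4585 -0.1998  0.02  ] 0.1092756186719769 1.8673663974558004
shift [-214.5 -173.1   -7.8] turn [-0.001 -0.001 -0.219]
```

```bash
python3 -m pendant '[[[-35,-28,0],[0,0,-0.05],0.7],[[-72,-58,0],[0,0,-0.1],0.7],[[-108,-87,0],[0,0,-0.15],0.7],[[-144,-116,0],[0,0,-0.2],0.7],[[-180,-145,0],[0,0,-0.219],0.7],[[-214,-173,0],[0,0,-0.219],0.7],[[-214,-173,0],[0,0,-0.219],0.7],[[-214,-173,0],[0,0,-0.219],0.7],[[-214,-173,0],[0,0,-0.219],0.7]]'
python3 - <<'E'
from meas import *
st=bot.get_state();im=bot.camera('wrist');print(st['position'])
for n in 'clamp_bar','grip_mid':
  for b in bot.boxes_of(n,'wrist')[:2]: print(n,np.round(b['rect'],1),b['confidence'])
T=Ttool(st);P0=np.array([.4585,-.1998,.02])
print('exp',w2px('wrist',P0,st))
# bar mask: bluish-white bar + blue; holes via hough
hs=[w2px('wrist',P0+s*.055*np.array([np.cos(1.867),np.sin(1.867),0]),st) for s in(1,-1)];print(hs)
save(im,'w12.png',(120,20,400,300),2)
E
```

```text
clock: 19.85
position: [0.4679, -0.2275, 0.3527]
tool_rot: [-0.0, 0.595, 0.804, 0.0]
contact_force: [0.8, 0.7, -0.5]
gripper_width: 0.06
gripper_force: 0.0
[ 0.4679 -0.2275  0.3527]
clamp_bar [326.4 167.6  74.9 190.6] 0.79
grip_mid [327.4 170.9  71.1 195.4] 0.74
exp [328.1951 174.5375]
[array([328.2758,  96.0585]), array([328.1233, 244.3166])]
```

View pics/w12.png

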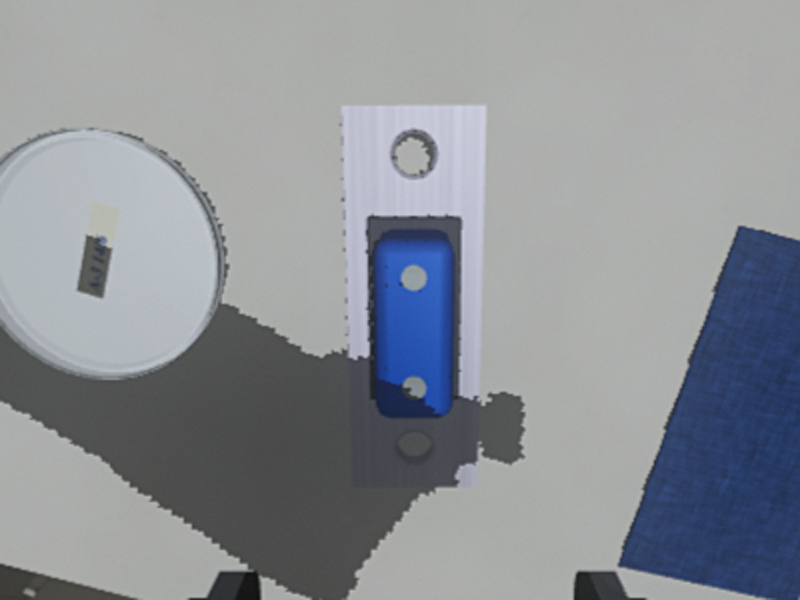

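The bar lies vertical in view (yaw matched): holes at crop (414,154) and (414,445), i.e. px (327,97) and (327,242.5), grip between them. Now the grasp.

Run:
```python
from meas import *
st=bot.get_state();print(st['position'])
a=px2w('wrist',327.1,242.4,.02,st);b=px2w('wrist',327,97,.02,st);d=b-a;m=(a+b)/2
az=np.arctan2(d[1],d[0]);print(a,b,m,np.linalg.norm(d),az)
plan([m[0],m[1],.200],az)
```

```text
[ 0.468  -0.2277  0.3527]
[ 0.4733 -0.2514  0.02  ] [ 0.4417 -0.1483  0.02  ] [ 0.4575 -0.1999  0.02  ] 0.10777845203239518 1.8681336100824806
shift [ 29.6  -1.9 152.7] turn [ 0. -0.  0.]
```

```bash
python3 -m pendant '[[[20,-1,40],[0,0,0],0.7],[[29.6,-1.5,80],[0,0,0],0.7],[[29.6,-1.5,115],[0,0,0],0.7],[[29.6,-1.5,140],[0,0,0],0.7],[[29.6,-1.5,152],[0,0,0],0.7],[[29.6,-1.5,152],[0,0,0],0.7],[[29.6,-1.5,152],[0,0,0],0.7]]' 60; python3 -c "
from h import *
print(bot.get_state()['position'])"
```

```text
clock: 20.7
position: [0.4578, -0.2013, 0.2016]
tool_rot: [0.001, 0.596, 0.803, 0.0]
contact_force: [-0.1, -0.5, 0.5]
gripper_width: 0.0598
gripper_force: 0.0
[ 0.45782916 -0.20132581  0.20160137]
```

```bash
python3 -m pendant '[[[0,0,1],[0,0,0],0.5],[[0,0,1],[0,0,0],0.4],[[0,0,1],[0,0,0],0.3],[[0,0,1],[0,0,0],0.2],[[0,0,1],[0,0,0],0.15],[[0,0,1],[0,0,0],0.15],[[0,0,1],[0,0,0],0.15]]' 80; python3 -c "
from h import *
print(bot.get_state()['position'])"; python3 -m pendant '[[[0,0,-10],[0,0,0],0.15],[[0,0,-40],[0,0,0],0.15],[[0,0,-80],[0,0,0],0.15],[[0,0,-120],[0,0,0],0.15],[[0,0,-140],[0,0,0],0.15],[[0,0,-140],[0,0,0],0.15],[[0,0,-140],[0,0,0],0.15]]'
python3 - <<'E'
from meas import *
st=bot.get_state();im=bot.camera('wrist');cv2.imwrite('pics/w13.png',im[:,:,::-1]);print(st['position'])
p=bot.camera_params('wrist');Ti=np.linalg.inv(np.array(p['T_tool_cam']))
def tp(P): c=Ti@np.append(P,1);return [p['fx']*c[0]/c[2]+p['cx'],p['fy']*c[1]/c[2]+p['cy']]
for x in(.055,-.055,.071): print(x,tp([x,0,.2006-.02]))
plan([.6175,.0755,.34],1.646)
E
```

```text
clock: 21.4
position: [0.4576, -0.2017, 0.2009]
tool_rot: [0.001, 0.596, 0.803, -0.0]
contact_force: [0.5, 0.1, 5.8]
gripper_width: 0.025
gripper_force: 78.6
[ 0.45763626 -0.20173523  0.20089958]
clock: 22.1
position: [0.4565, -0.2013, 0.3392]
tool_rot: [-0.0, 0.596, 0.803, -0.0]
contact_force: [0.1, 0.8, -1.5]
gripper_width: 0.0249
gripper_force: 79.0
[ 0.4565 -0.2013  0.3392]
0.055 [np.float64(331.33676030017256), np.float64(177.22814763694018)]
-0.055 [np.float64(330.7005529696491), np.float64(417.81628431991135)]
0.071 [np.float64(331.4553596347392), np.float64(132.37862839021938)]
shift [218.2 234.6  -1.8] turn [-0.002 -0.001  0.219]
```

```bash
cat > hole.py <<'E'
from meas import *
import sys
im=cv2.imread(sys.argv[1]);g=cv2.cvtColor(im,cv2.COLOR_BGR2GRAY)
y0,y1,x0,x1=100,260,260,400
c=cv2.GaussianBlur(g[y0:y1,x0:x1],(3,3),0)
for t in(60,80,100,120,140,160,180):
    for inv in(0,1):
        m=((c>t)^inv).astype(np.uint8)
        for k in cv2.findContours(m,cv2.RETR_LIST,cv2.CHAIN_APPROX_NONE)[0]:
            A=cv2.contourArea(k)
            if 500<A<1600 and len(k)>20:
                e=cv2.fitEllipse(k)
                if min(e[1])/max(e[1])>.7: print(t,inv,A,np.round([e[0][0]+x0,e[0][1]+y0],1),np.round(e[1],1))
print(g[120:240:4,331]);print(g[176,270:394:4])
E
python3 hole.py pics/w13.png
```

```text
100 0 1038.0 [328.7 172. ] [35.9 37.3]
100 1 930.0 [328.7 172. ] [34.  35.5]
120 0 1208.5 [329.2 171.3] [38.9 40.5]
120 1 1081.0 [328.9 171.5] [37.  39.3]
140 0 1522.5 [328.8 171. ] [43.1 45.2]
140 1 1391.5 [328.8 171. ] [41.2 43.4]
160 1 1566.5 [328.6 171.9] [44.5 44.9]
[176 178 180 199 199 199 197 201 124  92  91  92  91  91  90  92  90  74
 135 189 184 186 184 185 185 183 183  51  70  70]
[183 186 186 187 188 185 191 193 192 173 127  90  92  90  89  90  92  93
  91  85 137 193 194 191 197 201 196 196 196 196 197]
```

```bash
python3 -c "
from h import *
plan([.6278,-.0614,.327],1.646)"
```

```text
shift [ 84.2 204.8  11. ] turn [-0.002 -0.001  0.219]
```

```bash
python3 -m pendant '[[[14,34,0],[0,0,0.04],0.15],[[28,68,0],[0,0,0.08],0.15],[[42,102,0],[0,0,0.12],0.15],[[56,136,3],[0,0,0.16],0.15],[[70,170,7],[0,0,0.2],0.15],[[84,205,11],[0,0,0.219],0.15],[[84,205,11],[0,0,0.219],0.15],[[84,205,11],[0,0,0.219],0.15],[[84,205,11],[0,0,0.219],0.15]]'
cat > pin.py <<'E'
from meas import *
import sys
P=np.array(eval(sys.argv[1]));st=bot.get_state();im=bot.camera('wrist');cv2.imwrite('pics/'+sys.argv[2],im[:,:,::-1]);print(st['position'],np.arctan2(*Ttool(st)[[1,0],0]))
u,v=w2px('wrist',P,st);print('exp',u,v);u,v=int(u),int(v)
y0,x0=max(v-50,0),u-50
g=cv2.GaussianBlur(cv2.cvtColor(im,cv2.COLOR_RGB2GRAY),(3,3),0)[y0:v+50,x0:u+50]
seen=[]
for t in range(40,230,12):
    for k in cv2.findContours((g>t).astype(np.uint8),cv2.RETR_LIST,cv2.CHAIN_APPROX_NONE)[0]:
        A=cv2.contourArea(k)
        if 25<A<4000 and len(k)>12:
            e=cv2.fitEllipse(k)
            if min(e[1])/max(e[1])>.75 and abs(A/(np.pi/4*e[1][0]*e[1][1])-1)<.15: print(t,A,np.round([e[0][0]+x0,e[0][1]+y0],1),np.round(e[1],1),px2w('wrist',e[0][0]+x0,e[0][1]+y0,.108,st)[:2])
print(g[::4,50]);print(g[v-y0,::4])
E
python3 pin.py '[.6216,.0203,.108]' w14.png
```

```text
clock: 23.05
position: [0.628, -0.0627, 0.3271]
tool_rot: [-0.001, 0.68, 0.733, -0.001]
contact_force: [0.5, -1.0, -1.6]
gripper_width: 0.0252
gripper_force: 79.7
[ 0.628  -0.0627  0.3271] 1.6450608999054397
exp 331.4287260708977 95.78579351518033
76 54.0 [329.9  99.1] [8.2 8.6] [0.621  0.0189]
76 407.5 [328.4 101.3] [20.3 25.9] [0.6204 0.0179]
88 43.0 [329.6  99.4] [7.4 7.7] [0.6209 0.0187]
88 442.0 [328.2 101.3] [21.4 26.6] [0.6204 0.0179]
88 1171.5 [329.8  98.8] [37.7 39.6] [0.621 0.019]
88 1722.5 [328.7 100.6] [43.5 50.8] [0.6206 0.0182]
100 37.0 [329.6  99.4] [7. 7.] [0.6209 0.0188]
100 458.5 [328.3 101.2] [21.7 27.2] [0.6204 0.018 ]
100 1129.5 [329.7  98.9] [36.9 39.1] [0.621 0.019]
112 29.0 [329.9  99.3] [6.  6.5] [0.621  0.0188]
112 479.5 [328.3 101.4] [22.2 27.8] [0.6204 0.0179]
112 1095.0 [329.7  98.9] [36.4 38.4] [0.621 0.019]
124 497.0 [328.3 101.4] [22.6 28.3] [0.6204 0.0179]
124 1057.0 [329.7  98.9] [35.7 37.8] [0.621 0.019]
136 523.5 [328.1 101.5] [23.5 28.6] [0.6204 0.0179]
136 1026.0 [329.7  99. ] [35.2 37.2] [0.621  0.0189]
148 556.0 [328.1 101.5] [23.9 29.9] [0.6203 0.0178]
148 977.5 [329.7  98.9] [34.2 36.5] [0.621 0.019]
[ 79  75  60  70 122 100 110 111  78 169 176  98  73 149 171  54  55 115
 160  50  85 192 194 193 193]
[109 109 110 110 110 110 109  77 153 167  76  69  85  73  65 174 173  80
 113 114 114 114 112 113 116]
```

```bash
python3 -m pendant '[[[40,0,0],[0,0,0],0.15],[[80,0,0],[0,0,0],0.15],[[110,0,0],[0,0,0],0.15],[[110,0,0],[0,0,0],0.15],[[110,0,0],[0,0,0],0.15],[[110,0,0],[0,0,0],0.15]]'
python3 pin.py '[.6129,.1290,.108]' w15.png; python3 -c "
import cv2,numpy as np
from h import *
i=cv2.imread('pics/w15.png',0);print(i[170:350:4,329])"
```

```text
clock: 23.7
position: [0.6206, 0.0456, 0.3286]
tool_rot: [0.001, 0.681, 0.732, -0.001]
contact_force: [0.2, 0.1, -1.6]
gripper_width: 0.0252
gripper_force: 79.8
[0.6206 0.0456 0.3286] 1.6427133594591612
exp 326.64812371357385 93.61484688766933
76 61.0 [324.8  94.5] [8.8 9.1] [0.6121 0.1286]
76 391.5 [323.4  97. ] [20.2 25. ] [0.6116 0.1275]
88 45.0 [324.5  94.8] [7.5 7.9] [0.612  0.1285]
88 428.0 [323.3  96.8] [21.3 25.8] [0.6115 0.1276]
100 37.5 [324.5  94.8] [7.  7.2] [0.612  0.1285]
100 442.5 [323.3  96.7] [21.7 26.3] [0.6115 0.1276]
100 1144.0 [325.1  95. ] [37.2 39.3] [0.6123 0.1284]
100 1767.5 [324.6  97.2] [44.  51.3] [0.6121 0.1274]
112 31.0 [324.4  95. ] [6.3 6.6] [0.612  0.1284]
112 467.0 [323.3  96.9] [22.1 27.1] [0.6115 0.1276]
112 1097.0 [325.2  95. ] [36.4 38.5] [0.6123 0.1284]
124 27.0 [324.5  94.9] [5.5 6.5] [0.612  0.1284]
124 484.0 [323.4  96.9] [22.5 27.7] [0.6116 0.1276]
124 1068.0 [325.1  95. ] [35.9 38. ] [0.6123 0.1284]
124 933.5 [358.1  72.9] [35.7 38.9] [0.6258 0.1384]
136 515.0 [323.3  96.9] [23.5 28.1] [0.6115 0.1275]
136 1035.0 [325.1  94.9] [35.3 37.4] [0.6123 0.1284]
148 535.5 [323.2  96.9] [23.8 28.8] [0.6115 0.1275]
148 996.0 [325.1  94.9] [34.5 36.8] [0.6123 0.1284]
[178 178 154 104 124 122 122 122 110 179 175  72  96 177  84  59  89 167
 106  63 121 111 195 194 193]
[115 116 117 117 116 118 120 101 156 140  64  75 177  99  69 164 179 103
 118 124 124 124 124 124 124]
[217 178  99  98  83 108 151 184 182 182 183 183 182 181 184  64  69  69
  44  43  42  41  40  38  38  36  36  37  43  50  55  58  60  28  29  50
  48  50  49  50  50  25  24  24  23]
```

```bash
python3 -c "
from h import *
plan([.6177,.0726,.311],1.6527)"
```

```text
shift [27.3 -1.1 17.5] turn [-0.     0.002 -0.01 ]
```

```bash
python3 -m pendant '[[[14,-0.5,0],[0,0,-0.01],0.15],[[27,-1,5],[0,0,-0.01],0.15],[[27,-1,12],[0,0,-0.01],0.15],[[27,-1,17],[0,0,-0.01],0.15],[[27,-1,17],[0,0,-0.01],0.15],[[27,-1,17],[0,0,-0.01],0.15]]'
python3 - <<'E'
from meas import *
st=bot.get_state();im=bot.camera('wrist');cv2.imwrite('pics/w16.png',im[:,:,::-1]);print(st['position'],np.arctan2(*Ttool(st)[[1,0],0]))
print('pin exp',w2px('wrist',[.612,.1285,.108],st))
g=cv2.cvtColor(im,cv2.COLOR_RGB2GRAY);print(g[148:196:2,306:354:2])
E
python3 hole.py pics/w16.png
```

```text
clock: 24.35
position: [0.6176, 0.0743, 0.3113]
tool_rot: [-0.0, 0.677, 0.736, -0.0]
contact_force: [0.2, 0.4, -2.0]
gripper_width: 0.0251
gripper_force: 79.8
[0.6176 0.0743 0.3113] 1.6550897974225733
pin exp [328.3547 167.8931]
[[191 190 192 198 195 190 193 196 198 199 197 194 199 202 197 195 196 196
  196 195 194 197 197 196]
 [190 189 192 197 196 192 195 192 178 151 128 123 127 143 162 186 196 197
  196 193 194 196 198 195]
 [190 190 191 197 197 188 149 104 127 129 125 122 123 125 128 109 124 175
  198 194 195 195 197 196]
 [189 190 190 200 181 128 130 121  95  75  75  75  76  77  89 105  84  87
  153 193 193 195 198 195]
 [190 189 193 174 102 133 107  67  73  78  77  80  80  79  75  65  78 127
  129 138 191 195 198 194]
 [188 191 179 133 136  88  69  73  76  79  81  82  82  81  79  76  71  76
  124 126 152 197 197 194]
 [190 184 131 132 150  71  71  73  75  79  82  85  84  83  80  77  74  73
   80 127 112 169 198 193]
 [190 159 128 141 155  74  69  72  78  80  84  81  82  86  81  79  72  74
   71  81 128 133 194 194]
 [188 135 133 151 135  69  67  70  75  81  82 102  88  86  82  
[... 1445 characters left out ...]
7 187]
 [182 183 181 186 187 184 186 184 168 157 153 152 152 156 162 178 186 189
  187 185 185 188 189 188]]
80 0 762.0 [330.1 168.9] [30. 36.]
80 1 624.0 [330. 169.] [28.  34.6]
100 0 1053.5 [329.7 170.7] [35.3 38.4]
100 1 912.5 [329.7 170.7] [33.7 36.4]
120 0 1179.5 [329.8 170.8] [37.  40.7]
120 1 1042.5 [329.6 170.6] [35.5 38.8]
140 0 1485.0 [328.7 170.8] [42.7 44.5]
140 1 1349.0 [328.6 170.8] [40.9 42.6]
160 1 1556.5 [328.4 171.9] [44.4 44.7]
[126  88 159 201 199 199 199 201 124  79  84  82 156  67  71  81  84  82
 150 189 187 187 187 187 186 185 186  44  72  70]
[187 190 187 188 191 187 192 196 192 166 127  67  63  69  76  76  69  67
  68  86 141 193 195 190 198 201 196 194 195 194 198]
```

Run:
```python
from meas import *
p=bot.camera_params('wrist');T=np.array(p['T_tool_cam'])
def tl(u,v,d):
    r=T[:3,:3]@np.array([(u-p['cx'])/p['fx'],(v-p['cy'])/p['fy'],1]);return (T[:3,3]+r*(d-T[2,3])/r[2])*1e3
h=tl(328.6,171.2,.1806);q=tl(329,168,.2033);print(h,q,q-h, bot.get_state()['position'])
```

```text
[ 56.9887  -0.8494 180.6   ] [ 54.5055  -0.6434 203.3   ] [-2.4832  0.206  22.7   ] [0.6177 0.0744 0.3116]
```

Pin tip seen through the hole at (329,168); the hole needs −2.5 mm along tool x. Correct, then descend in stages.

```bash
python3 -m pendant '[[[-2.5,0.2,0],[0,0,0],0.15],[[-2.5,0.2,5],[0,0,0],0.15],[[-2.5,0.2,10],[0,0,0],0.15],[[-2.5,0.2,14],[0,0,0],0.15],[[-2.5,0.2,16],[0,0,0],0.15],[[-2.5,0.2,16],[0,0,0],0.15]]' 110; python3 -m pendant '[[[0,0,3],[0,0,0],0.15],[[0,0,6],[0,0,0],0.15],[[0,0,6],[0,0,0],0.15]]'; python3 -c "
from h import *
s=bot.get_state();print(s['position'],s['contact_force'],s['torque'])"
```

```text
clock: 25.0
position: [0.6178, 0.0724, 0.2951]
tool_rot: [-0.0, 0.676, 0.737, -0.0]
contact_force: [-0.2, -0.5, -2.3]
gripper_width: 0.0248
gripper_force: 108.8
clock: 25.3
position: [0.6178, 0.0723, 0.2891]
tool_rot: [-0.0, 0.676, 0.737, -0.0]
contact_force: [0.3, 0.2, -2.2]
gripper_width: 0.0245
gripper_force: 108.8
[0.617809   0.07232884 0.28914641] [ 0.27860585  0.20779545 -2.21104943] [0.01702075 0.02661903 0.04323215]
```

```bash
python3 -m pendant '[[[0,0,3],[0,0,0],0.15],[[0,0,6],[0,0,0],0.15],[[0,0,8.5],[0,0,0],0.15],[[0,0,8.5],[0,0,0],0.15]]'; python3 -m pendant '[[[0,0,1],[0,0,0],0.15],[[0,0,2],[0,0,0],0.15],[[0,0,3],[0,0,0],0.15],[[0,0,3],[0,0,0],0.15],[[0,0,3],[0,0,0],0.15]]'
```

```text
clock: 25.7
position: [0.6178, 0.0723, 0.2806]
tool_rot: [-0.0, 0.676, 0.736, -0.0]
contact_force: [0.2, -0.2, -2.3]
gripper_width: 0.0245
gripper_force: 108.8
clock: 26.2
position: [0.6181, 0.0725, 0.2787]
tool_rot: [0.0, 0.676, 0.737, 0.0]
contact_force: [-0.6, -0.5, 2.7]
gripper_width: 0.0247
gripper_force: 109.8
```

```bash
python3 -m pendant '[[[0,0,1],[0,0,0],0.15],[[0,0,2],[0,0,0],0.15],[[0,0,3],[0,0,0],0.15],[[0,0,4],[0,0,0],0.15],[[0,0,5],[0,0,0],0.15],[[0,0,5],[0,0,0],0.15],[[0,0,5],[0,0,0],0.15]]'; python3 -m pendant '[[[0,0,0.7],[0,0,0],0.15],[[0,0,1.4],[0,0,0],0.15],[[0,0,2],[0,0,0],0.15],[[0,0,2],[0,0,0],0.15],[[0,0,2],[0,0,0],0.15]]'; python3 -m pendant '[[[0,0,0.7],[0,0,0],0.15],[[0,0,1],[0,0,0],0.15],[[0,0,1],[0,0,0],0.15]]'
```

```text
clock: 26.9
position: [0.6181, 0.0725, 0.2739]
tool_rot: [0.0, 0.676, 0.737, 0.0]
contact_force: [-3.5, -0.9, 8.1]
gripper_width: 0.0248
gripper_force: 110.5
clock: 27.4
position: [0.6181, 0.0725, 0.2722]
tool_rot: [0.0, 0.676, 0.737, -0.0]
contact_force: [-3.1, -0.9, 9.0]
gripper_width: 0.0248
gripper_force: 110.7
clock: 27.7
position: [0.6181, 0.0726, 0.2714]
tool_rot: [0.0, 0.676, 0.737, -0.0]
contact_force: [-3.4, -0.6, 10.2]
gripper_width: 0.0246
gripper_force: 110.8
```

```bash
python3 -m pendant '[[[0,0,0.4],[0,0,0],0.15],[[0,0,0.8],[0,0,0],0.15],[[0,0,0.8],[0,0,0],0.15],[[0,0,0.8],[0,0,0],0.15]]'; python3 -m pendant '[[[0,0,0.4],[0,0,0],0.15],[[0,0,0.8],[0,0,0],0.15],[[0,0,0.8],[0,0,0],0.15],[[0,0,0.8],[0,0,0],0.15]]'
```

```text
clock: 28.1
position: [0.6181, 0.0726, 0.271]
tool_rot: [0.0, 0.676, 0.737, -0.0]
contact_force: [-4.2, -1.2, 12.2]
gripper_width: 0.0245
gripper_force: 111.2
clock: 28.5
position: [0.6181, 0.0726, 0.2709]
tool_rot: [0.001, 0.676, 0.736, -0.0]
contact_force: [-6.5, -1.8, 14.8]
gripper_width: 0.0247
gripper_force: 111.8
```

```bash
python3 -m pendant '[[[0,0,0.5],[0,0,0],0.15],[[0,0,1],[0,0,0],0.15],[[0,0,1.5],[0,0,0],0.15],[[0,0,1.5],[0,0,0],0.15],[[0,0,1.5],[0,0,0],0.15]]'; python3 -m pendant '[[[0,0,0.5],[0,0,0],0.15],[[0,0,1],[0,0,0],0.15],[[0,0,1.5],[0,0,0],0.15],[[0,0,1.5],[0,0,0],0.15],[[0,0,1.5],[0,0,0],0.15]]';python3 -c "
from h import *
s=bot.get_state();print(s['position'],s['contact_force'],s['torque'],Ttool(s)[:3,2])"
```

```text
clock: 29.0
position: [0.6181, 0.0727, 0.2709]
tool_rot: [0.001, 0.676, 0.736, -0.0]
contact_force: [-9.2, -2.7, 23.9]
gripper_width: 0.0247
gripper_force: 112.9
clock: 29.5
position: [0.6181, 0.0728, 0.2709]
tool_rot: [0.001, 0.677, 0.736, -0.001]
contact_force: [-13.2, -2.8, 30.7]
gripper_width: 0.0249
gripper_force: 113.9
[0.61809991 0.07284897 0.27091442] [-13.18849752  -2.83701391  30.67904076] [-0.67134823  3.21918201  0.04478401] [ 0.00105174 -0.00241638 -0.99999653]
```

```bash
python3 -m pendant '[[[0,-0.5,0],[0,0,0],0.15],[[0,-1,0],[0,0,0],0.15],[[0,-1,0],[0,0,0],0.15],[[0,-1,0],[0,0,0],0.15],[[0,-1,0],[0,0,0],0.15]]';python3 -c "
from h import *
s=bot.get_state();print(s['position'],s['contact_force'],s['torque'],Ttool(s)[:3,2])"
```

```text
clock: 30.0
position: [0.6177, 0.0728, 0.2709]
tool_rot: [0.002, 0.677, 0.736, 0.0]
contact_force: [-10.4, -3.2, 28.0]
gripper_width: 0.0246
gripper_force: 113.5
[0.61766896 0.07275776 0.27090089] [-10.38992389  -3.21745764  27.98343123] [-0.60987439  2.61945233  0.03119135] [ 0.0030306  -0.00187096 -0.99999366]
```

Firm and level: about 16 N on the stops beyond the spring, and steady. Handing in.

```bash
python3 -c "
from workcell import bot
print(bot.hand_in())"
```

```text
the job is handed in; nothing more can be done
None
```

I handed the job in with the bar still held down on both stops; `hand_in` gave no verdict. Both discs sit centred on the seat, the bar is level within about 0.004 rad, and the stops carry an estimated 16–20 N. My first grip on the filter disc slipped and slid it about 4 mm on the mat, but it was not dropped.

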